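# Seat a sample carrier in the corner of a tilted locating plate

### The job

Pick up the metal sample carrier by its rib, lay it flat on the high, open part of the tilted plate lined up with the rails and let go there, so that it slides down by its own weight against the low rail and comes to rest at the spring shoe. Then push it along the low rail, past the spring shoe, until it is fully home against the screw of the end stop, press it there steadily with about 10 N for a second (the end stop must never take more than 25 N), and leave it seated. Leave the other things on the bench where they are.

Things in the scene. Friction and masses are not known exactly. Their poses are not given: they have to be found in the camera images.
- carrier: Loose aluminium block, 0.10-0.20 kg, flat on the bench: 46 (its x) x 70 (its y) x 18 mm, corners rounded 5 mm, two round windows; on top a central rib to grip, 14 mm thick (along y), 36 long (along x), from 18 to 45 mm above the underside. Origin: centre of underside, z up. Same when turned half round.
- plate: White slippery plate (friction 0.1 to the carrier), fixed, tilted. Origin: on its top face, where the carrier's origin lies when home if the stop screw is at mid setting (y axes parallel). x: up the 20 degree slope, away from the low rail; y: along that rail, 14 degrees down to the end stop; z: out of the face. In mm: plate x -31..110, y -148..58; low rail 14 high, its face at x -23.
- release (a point): Point on the plate's top face, at plate x 55, y -85 mm: the middle of the high, open part. A carrier let go with its origin about here (within 15 mm), flat and lined up with the plate's axes, slides to the low rail and along it to the shoe. Let go more than 20 mm nearer the end stop it may lodge on the shoe.
- waiting (a point): Point on the plate's top face, at plate x 0, y -30 mm: about where the carrier's origin is when it has slid down by itself and rests on the low rail, stopped by the spring shoe (4 mm either way). Home is 18 to 42 mm further along +y, as the stop screw is set.
- end_stop: End stop: steel bar across the low end of the rail, 60 x 8 x 18 mm, face at plate y 50 mm, with a flat-ended screw 12 mm thick through it at x 0, 9 mm above the plate, that the carrier butts against. The screw is locked at an unmeasured setting, its tip at plate y 23 to 47: find it by feel. Origin: underside centre of the bar, at plate x 0, y 54 mm; axes as the plate's.
- shoe (a joint): Grey spring shoe facing the low rail, 2-16 mm above the plate: 0 m out, grows as pushed back along plate x. Out, its face is at x 19 mm from y 10 to 30, with a 25 degree lead-in ramp from y -8; block behind it x 45..67, y 0..34, 20 high. The carrier wedges it back 4 mm: about 4-8 N push along the rail, then 2-4 N of friction. Spring 6 N out, 12 N pushed back.
- coverslip_box: Bystander: small box of cover glasses, 27 x 27 x 14 mm. Origin: centre of the underside.
- petri_dish: Bystander: petri dish, 90 mm across, 18 high. Origin: centre of the underside.
- objective_can: Bystander: round canister with a ribbed lid, 37 mm across, 64 high. Origin: centre of the underside.
- eyepiece: Bystander: spare eyepiece standing upright, 36 mm across, 43 high. Origin: centre of the underside.

How it is judged:
By the outcome, as a careful person would: the job done as asked, in the order asked, and still so for the second after the job is handed in, with the robot touching nothing.
It also fails if it takes over 72 s, if anything falls off the work surface, if the arm or the gripper's body presses on something with over 40 N, if the wrist force passes 120 N, or if a joint passes its speed limit or range.

### The arm

A 7-joint arm with a two-finger parallel gripper is mounted at the origin on a cart in front of the work surface, level with it; the furniture and walls round the work are solid. World frame = base frame: x ahead of the robot, y to its left, z up, the work surface at z = 0. Lengths are in m, angles in rad, forces in N, time in s.
With the tool pointing down it reaches from about 0.4 to 0.9 m from the base axis. Payload 5.5 kg.
Tool frame: the origin (TCP) lies between the finger pads; the fingertips stand env.tcp_to_tips ahead of it and the grasp point (between the pads) lies 3 mm ahead of it (env.tcp_to_tips is the distance from the TCP to the fingertips, in m); z points along the fingers, y is the line along which they close (so a half turn about z gives the same grasp; the last joint's range is limited). The gripper opens to 92 mm and grips with 3 to 60 N. Pads are 19 mm wide; open, the fingers measure 130 mm over their backs; the gripper's body (75 mm by 190 mm) begins 47 mm behind the grasp point.
Start: joints at [-0.841, 0.501, -0.427, 1.55, 0.221, 1.138, -0.21], TCP at [0.292, 0.58, 0.249] pointing down, gripper open.
Joint ranges: [-2.88, 2.88], [-0.31, 2.03], [-1.54, 1.56], [0.2, 2.42], [-1.41, 4.55], [0.19, 2.02], [-2.57, 2.57]. Speed limits (rad/s): [2.57, 2.57, 3.14, 3.14, 3.14, 3.14, 3.14].

### API

Orientations are given as a unit quaternion [x, y, z, w].
In Python, from plant import env, vision gives the robot as it stands.
- The arm moves only by the tool move_arm, never from a script. Its argument "deltas" is a list of rows, each a list of 3 entries, a list of its own where there are three numbers: the finger opening in mm, from 0 to 91.8, then the shift along the tool's x, y, z in mm, then the turn, a rotation vector about the tool's x, y, z in degrees. A call has 1 to 12 rows; each row shifts and turns the commanded pose from where the row before left it, along the tool's axes as they then stand; what a row does not reach is not made up. A row lasts 1/12 s, in which the tool goes at most 41.7 mm and 7.16 degrees, less where a joint would pass 70% of its speed; a pose out of reach is approached as far as the arm can. A call is refused whole if a number of a shift passes 41.7 or a number of a turn 7.16, either way. A call with a gripper value outside its range is refused whole. The fingers move at their own pace and stop on an object; "newtons" is the grip in N (left out, the last holds). Time passes only in rows, so rows that do not move let the fingers close. It gives the time, the measured TCP pose, the force, the opening and the grip force at its end, in the units of the state.
- env.get_obs(): the state, without advancing time (a new reading comes with each control period).
- vision.get_image(name): name is "scene" or "top" or "wrist"; returns a dict with "image" (480x640x3 uint8, blue, green, red), "camera_matrix" (3x3 intrinsics, pixels), "R" (3x3) and "t" (3): a world point X has camera coordinates R X + t. Camera axes: x right, y down, z forward; pixel columns grow to the right and rows downward; lengths in m; the calibration is good to about 2 mm. A picture is of the moment at which its call begins. There is no depth.
- env.sign_off(): hands the job in; it is judged then, once.
The state is a dict: "time": time; "joints": joint angles; "joint_velocities": joint speeds; "joint_efforts": joint torques, N m; "tool_pos": TCP position; "tool_rot": TCP orientation; "ft_force": force on the tool from outside, world axes, zero at the start; "ft_torque": the same for the moment, N m; "finger_gap": finger opening in m; "grasp_force": force on a finger pad.
Only numpy, scipy, OpenCV 4.12 (cv2) and the standard library are available. Lean on these libraries where they do the work, as an engineer would, in place of code of your own. Each camera call takes 0.05 s, during which the arm holds its last target. There are 200 camera calls.

## Working session

There is one attempt and no reset: what is moved stays moved. The work goes in short steps, Python scripts to look and compute and a tool call to move; the robot and the scene stay as the last step left them, time stands still between calls to the robot, and variables do not carry over. Pictures are saved under pics/ and viewed, at most 10 in all, crops included, and the job is handed in when it is done.

Besides the shell and the picture viewer there is one more tool, called after ">>>" as name(argument=value, ...), one argument or row to a line, values as JSON. move_arm: Moves the arm, as the interface text tells. Its arguments: {"type":"object","properties":{"deltas":{"type":"array","items":{"type":"array"}},"newtons":{"type":"number"}},"required":["deltas"]}

```bash
mkdir -p pics; ls; python3 - <<'E'
from plant import env, vision
import cv2
for n in ("scene","top"):
    d=vision.get_image(n); cv2.imwrite(f"pics/{n}0.png",d["image"])
    print(n,d["camera_matrix"],d["R"],d["t"])
o=env.get_obs();print(o["tool_pos"],o["tool_rot"],o["ft_force"],o["time"],env.tcp_to_tips)
E
```

```text
pics
scene [[604.51392664   0.         314.36462478]
 [  0.         604.51392664 242.92618625]
 [  0.           0.           1.        ]] [[-0.79525938 -0.60617312 -0.01080142]
 [-0.41161396  0.55291984 -0.72446781]
 [ 0.44512523 -0.5716938  -0.689224  ]] [0.47167175 0.23395418 1.46664546]
top [[463.59562001   0.         316.68809749]
 [  0.         463.59562001 236.28958947]
 [  0.           0.           1.        ]] [[-0.02428243 -0.99970063  0.0030019 ]
 [-0.98185131  0.0232837  -0.1882176 ]
 [ 0.18809136 -0.0075178  -0.98212276]] [0.10831794 0.51086086 1.05216683]
[0.29229567 0.5798874  0.24775714] [ 2.31263890e-01  9.72890632e-01 -8.85418076e-04 -2.17265369e-04] [ 0.43007203  0.4972299  -0.6340304 ] 0.1 0.022
```

View pics/scene0.png

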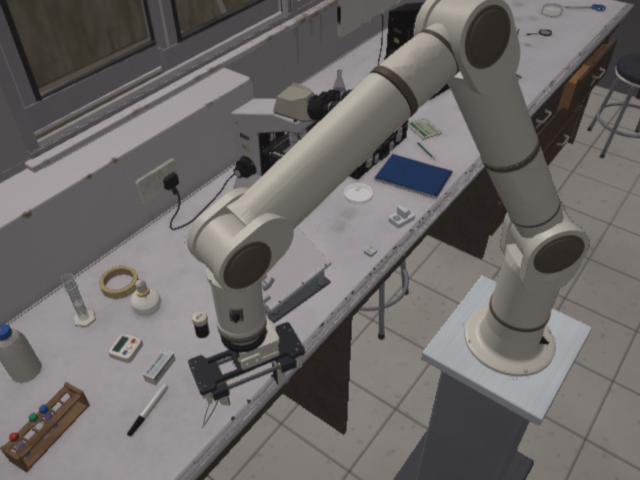

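View pics/top0.png

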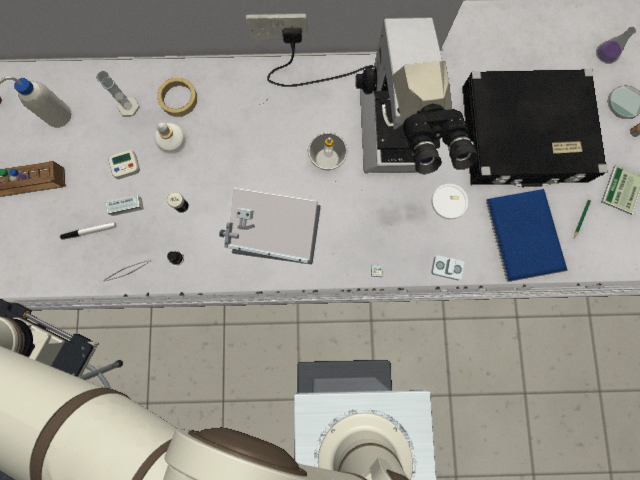

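The top view shows the carrier at about (448,267). The plate is at about (275,225), with its low rail on the lower (robot) side, its end stop at (228,233) and the shoe at (244,216). I'll enlarge both.

```bash
python3 - <<'E'
import cv2,numpy as np
i=cv2.imread("pics/top0.png")
a=cv2.resize(i[175:275,210:330],None,fx=5,fy=5,interpolation=cv2.INTER_CUBIC)
b=cv2.resize(i[245:290,425:475],None,fx=4,fy=4,interpolation=cv2.INTER_CUBIC)
c=np.zeros((500,800,3),np.uint8);c[:,:600]=a;c[:180,600:800]=b
cv2.imwrite("pics/crop0.png",c)
E
```

```text
(no output)
```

View pics/crop0.png

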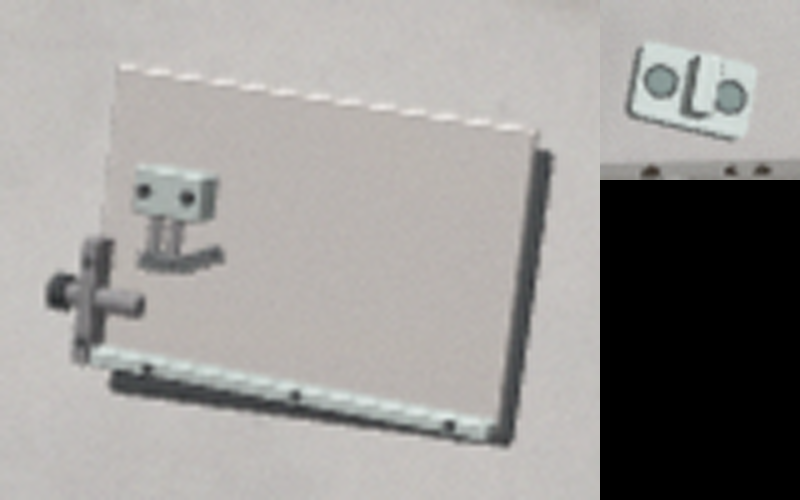

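```bash
cat > h.py <<'E'
import numpy as np
from scipy.optimize import least_squares
from scipy.spatial.transform import Rotation as Ro
K=np.array([[463.59562001,0,316.68809749],[0,463.59562001,236.28958947],[0,0,1]])
R=np.array([[-0.02428243,-0.99970063,0.0030019],[-0.98185131,0.0232837,-0.1882176],[0.18809136,-0.0075178,-0.98212276]])
t=np.array([0.10831794,0.51086086,1.05216683])
def proj(X,K=K,R=R,t=t):
    c=(np.atleast_2d(X)@R.T+t)@K.T; return c[:,:2]/c[:,2:]
def back(px,z,K=K,R=R,t=t):
    C=-R.T@t; d=R.T@np.linalg.inv(K)@np.array([px[0],px[1],1.]); return C+d*(z-C[2])/d[2]
def plateR(yaw):  # x elevation +20, y elevation -14, x,y orthogonal
    a,b=np.radians(20),np.radians(14)
    ang=np.arccos(np.tan(a)*np.tan(b))
    y=np.array([np.cos(b)*np.cos(yaw+ang),np.cos(b)*np.sin(yaw+ang),-np.sin(b)])
    x=np.array([np.cos(a)*np.cos(yaw),np.cos(a)*np.sin(yaw),np.sin(a)])
    return np.column_stack([x,y,np.cross(x,y)])
E
python3 - <<'E'
from h import *
P=np.array([[110,58,0],[110,-148,0],[67,34,20],[67,0,20],[45,34,20],[45,0,20],[30,54,18],[-30,54,18],[-23,-148,14]])/1e3
c=np.array([[118,66],[538,132],[137,166],[213,175],[133,212],[204,222],[97,240],[80,348],[495,420]])
px=c/5+[210,175]-.4
A=lambda y:Ro.from_euler('ZXY',[y,-np.radians(14),-np.radians(20)]).as_matrix()
B=lambda y:Ro.from_euler('ZYX',[y,-np.radians(20),-np.radians(14)]).as_matrix()
for f in (plateR,A,B):
    s=least_squares(lambda v:(proj(P@f(v[3]).T+v[:3])-px).ravel(),[.5,.3,.06,0.])
    print(s.x,np.degrees(s.x[3]),s.cost);print(np.round(s.fun.reshape(-1,2),1).tolist(),f(s.x[3]).round(3).tolist())
w=[back(((u-600)/4+425-.4,v/4+245-.4),.018) for u,v in((660,81),(729,96))]
print(w,(w[0]+w[1])/2,np.degrees(np.arctan2(*(w[0]-w[1])[[1,0]])))
E
```

```text
[ 0.5137175   0.24943561  0.0541938  -0.15928285] -9.126234767779755 6.53658096640757
[[1.0, -0.5], [-0.2, -0.8], [0.7, -0.4], [-1.2, 0.0], [0.5, -0.2], [-0.4, 0.1], [-0.2, -0.9], [0.8, 2.4], [-1.0, 0.4]] [[0.928, 0.24, -0.285], [-0.149, 0.94, 0.307], [0.342, -0.242, 0.908]]
[ 0.51348807  0.2495894   0.05435133 -0.24857302] -14.242185080245607 6.689251300412683
[[1.1, -0.4], [-0.1, -0.9], [0.7, -0.4], [-1.2, 0.0], [0.5, -0.2], [-0.4, 0.0], [-0.2, -0.9], [0.6, 2.5], [-1.0, 0.4]] [[0.931, 0.239, -0.276], [-0.151, 0.94, 0.304], [0.332, -0.242, 0.912]]
[ 0.51450131  0.25011644  0.05103641 -0.16167469] -9.263277476193812 5.802525467018331
[[0.9, -0.4], [-0.1, -0.7], [0.7, -0.4], [-1.1, 0.1], [0.5, -0.2], [-0.3, 0.1], [-0.2, -1.0], [0.6, 2.3], [-0.9, 0.3]] [[0.927, 0.238, -0.289], [-0.151, 0.944, 0.292], [0.342, -0.227, 0.912]]
[array([ 0.44191278, -0.19912391,  0.018     ]), array([ 0.4318352 , -0.24005237,  0.018     ])] [ 0.43687399 -0.21958814  0.018     ] 76.16754183749941
```

>>> move_arm(
  deltas=[
    [91.8, [0, 0, 0], [0, 0, -6.5]],
    [91.8, [0, 0, 0], [0, 0, -6.5]],
    [91.8, [-23, -28, 0], [0, 0, 0]],
    [91.8, [-23, -28, 0], [0, 0, 0]],
    [91.8, [-23, -28, 0], [0, 0, 0]],
    [91.8, [-23, -28, 0], [0, 0, 0]],
    [91.8, [-23, -28, -5], [0, 0, 0]],
    [91.8, [-23, -28, -5], [0, 0, 0]],
    [91.8, [-23, -28, -5], [0, 0, 0]],
    [91.8, [-23, -28, -5], [0, 0, 0]],
    [91.8, [-23, -28, -5], [0, 0, 0]],
    [91.8, [-23, -28, -5], [0, 0, 0]],
  ],
)

```text
time: 1.1
tool_pos: [0.4496, 0.2519, 0.2787]
tool_rot: [0.12, 0.993, -0.0, -0.0]
ft_force: [0.3, 0.4, 0.0]
finger_gap: 0.0918
grasp_force: 0.0
```

```bash
cat >> h.py <<'E'
def shot(name,fn):
    from plant import vision; import cv2
    d=vision.get_image(name); cv2.imwrite(fn+".png",d["image"]); np.savez(fn+".npz",K=d["camera_matrix"],R=d["R"],t=d["t"]); return d
E
python3 - <<'E'
from h import *
d=shot("wrist","pics/w1"); print(-d["R"].T@d["t"])
from plant import env
o=env.get_obs();print(o["tool_pos"],Ro.from_quat(o["tool_rot"]).as_matrix().round(3).tolist())
E
```

```text
[0.38448706 0.26761737 0.41599999]
[0.45430473 0.24380274 0.27940319] [[-0.969, 0.247, 0.002], [0.247, 0.969, -0.005], [-0.004, -0.004, -1.0]]
```

View pics/w1.png

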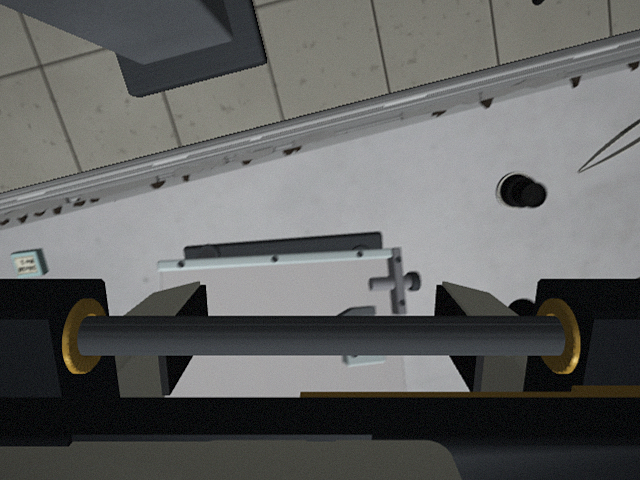

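The wrist camera looks at the robot side of the TCP, so the plate is partly hidden. I'll move forward for a clear view of it.

>>> move_arm(
  deltas=[
    [91.8, [-33, 8, 0], [0, 0, 0]],
    [91.8, [-33, 8, 0], [0, 0, 0]],
    [91.8, [-33, 8, 0], [0, 0, 0]],
    [91.8, [-33, 8, 0], [0, 0, 0]],
    [91.8, [-33, 8, 0], [0, 0, 0]],
    [91.8, [0, 0, 0], [0, 0, 0]],
    [91.8, [0, 0, 0], [0, 0, 0]],
    [91.8, [0, 0, 0], [0, 0, 0]],
  ],
)

```text
time: 1.82
tool_pos: [0.6182, 0.2539, 0.2776]
tool_rot: [0.119, 0.993, -0.0, -0.001]
ft_force: [-0.2, 0.3, 0.5]
finger_gap: 0.0918
grasp_force: 0.0
```

```bash
python3 - <<'E'
from h import *
import cv2
d=shot("wrist","pics/w2"); print(-d["R"].T@d["t"])
cv2.imwrite("pics/w2b.png",cv2.resize(d["image"],(800,600),interpolation=cv2.INTER_CUBIC))
E
```

```text
[0.55331736 0.26952087 0.41502573]
```

View pics/w2b.png

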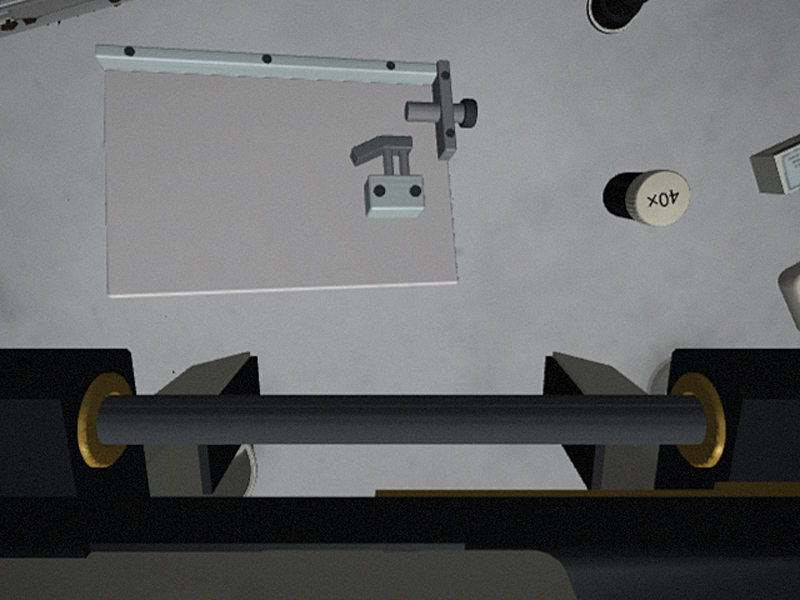

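```bash
cat > fit.py <<'E'
from h import *
w=np.load("pics/w2.npz"); W=dict(K=w["K"],R=w["R"],t=w["t"])
P=np.array([[110,58,0],[110,-148,0],[67,34,20],[67,0,20],[45,34,20],[45,0,20],[30,54,18],[-23,-148,14]])/1e3
px=np.array([[118,66],[538,132],[137,166],[213,175],[133,212],[204,222],[97,240],[495,420]])/5+[210,175]-.4
Q=np.array([[110,-148,0],[110,58,0],[45,0,20],[45,34,20],[67,0,20],[67,34,20],[30,58,18],[-30,58,18],[-23,-148,0],[-31,-148,14]])/1e3
qx=np.array([[109,294],[456,280],[366,178],[422,175],[366,209],[424,206],[456,157],[450,61],[105,70],[96,45]])/1.25
def res(v,f,top=True):
    R_=f(v[3:]); r=(proj(Q@R_.T+v[:3],**W)-qx).ravel()
    return np.r_[r,(proj(P@R_.T+v[:3])-px).ravel()] if top else r
A=lambda y:Ro.from_euler('ZXY',[y[0],-np.radians(14),-np.radians(20)]).as_matrix()
B=lambda y:Ro.from_euler('ZYX',[y[0],-np.radians(20),-np.radians(14)]).as_matrix()
F=lambda y:Ro.from_rotvec(y).as_matrix()
if __name__=="__main__":
  for n,f,z0 in (("el",lambda y:plateR(y[0]),[-.16]),("A",A,[-.2]),("B",B,[-.16]),("free",F,[.25,-.33,-.16])):
   for top in (0,1):
    s=least_squares(res,[.51,.25,.05]+z0,args=(f,top),loss='soft_l1')
    print(n,top,s.x.round(4),round(s.cost,2),f(s.x[3:]).round(3).tolist())
    if top==0:
      print(np.round(s.fun.reshape(-1,2)[:10],1).tolist())
      R_=f(s.x[3:])
      g=least_squares(lambda y:proj(R_@[0,y[0],.009]+s.x[:3],**W)[0]-np.array([405,111])/1.25,[.03]);print("tip y",g.x,g.fun)
E
python3 fit.py
```

```text
el 0 [ 0.5117  0.2502  0.0555 -0.1606] 14.66 [[0.928, 0.241, -0.285], [-0.15, 0.94, 0.307], [0.342, -0.242, 0.908]]
[[-0.4, 0.7], [0.1, 1.3], [0.9, -3.7], [-0.6, -0.8], [2.9, -0.2], [0.1, 2.1], [-0.9, -3.3], [-2.3, 2.2], [-0.1, 0.4], [0.7, -1.4]]
tip y [0.02968573] [-0.05868167  1.41831978]
el 1 [ 0.5118  0.25    0.0555 -0.1603] 18.19 [[0.928, 0.241, -0.285], [-0.15, 0.94, 0.307], [0.342, -0.242, 0.908]]
A 0 [ 0.5115  0.2503  0.0557 -0.2505] 14.04 [[0.931, 0.24, -0.275], [-0.153, 0.94, 0.305], [0.332, -0.242, 0.912]]
[[0.2, 0.9], [-0.1, 1.2], [0.9, -3.5], [-0.5, -0.6], [2.9, 0.1], [0.0, 2.3], [-0.8, -3.3], [-2.1, 1.8], [-0.3, 0.0], [0.4, -1.6]]
tip y [0.02960539] [-0.04684385  1.15838145]
A 1 [ 0.5116  0.2502  0.0558 -0.2501] 17.56 [[0.931, 0.24, -0.275], [-0.152, 0.94, 0.305], [0.332, -0.242, 0.912]]
B 0 [ 0.5116  0.2504  0.0569 -0.1651] 13.46 [[0.927, 0.241, -0.288], [-0.154, 0.943, 0.293], [0.342, -0.227, 0.912]]
[[-0.9, 0.6], [0.4, 1.6], [0.4, -3.9], [-0.6, -1.0], [2.3, -0.2], [-0.1, 2.1], [-0.5, -3.7], [-1.7, 1.3], [0.2, 0.6], [0.7, -1.1]]
tip y [0.02947498] [-0.03510455  0.91280899]
B 1 [ 0.5117  0.2503  0.0569 -0.1646] 16.67 [[0.927, 0.241, -0.288], [-0.154, 0.944, 0.293], [0.342, -0.227, 0.912]]
free 0 [ 0.5113  0.2509  0.0585 -0.2524 -0.3048 -0.209 ] 11.42 [[0.933, 0.24, -0.269], [-0.164, 0.947, 0.275], [0.321, -0.213, 0.923]]
[[0.1, 0.8], [-0.1, 2.1], [0.0, -3.4], [-0.8, -0.5], [1.7, 0.7], [-0.5, 2.8], [-0.2, -3.6], [-0.6, -0.0], [0.3, 0.2], [0.4, -1.2]]
tip y [0.02913695] [-0.00819581  0.23612822]
free 1 [ 0.5113  0.2508  0.0584 -0.2529 -0.3051 -0.2079] 14.53 [[0.933, 0.239, -0.269], [-0.163, 0.947, 0.276], [0.321, -0.213, 0.923]]
```

>>> move_arm(
  deltas=[
    [91.8, [25, -38, 0], [0, 0, 0]],
    [91.8, [25, -38, 0], [0, 0, 0]],
    [91.8, [25, -38, 0], [0, 0, 0]],
    [91.8, [25, -38, 0], [0, 0, 0]],
    [91.8, [25, -38, 0], [0, 0, 0]],
    [91.8, [-13, -38, 0], [0, 0, 0]],
    [91.8, [-13, -38, 0], [0, 0, 0]],
    [91.8, [-13, -38, 0], [0, 0, 0]],
    [91.8, [-13, -38, 0], [0, 0, 0]],
    [91.8, [-13, -38, 0], [0, 0, 0]],
    [91.8, [-13, -38, 0], [0, 0, 0]],
    [91.8, [-13, -38, 0], [0, 0, 0]],
  ],
)

```text
time: 2.87
tool_pos: [0.4909, -0.169, 0.2796]
tool_rot: [0.119, 0.993, -0.0, 0.001]
ft_force: [0.9, -0.1, 1.0]
finger_gap: 0.0919
grasp_force: 0.0
```

>>> move_arm(
  deltas=[
    [91.8, [-14, -38, 0], [0, 0, 0]],
    [91.8, [0, 0, 0], [0, 0, 0]],
    [91.8, [0, 0, 0], [0, 0, 0]],
    [91.8, [0, 0, 0], [0, 0, 0]],
  ],
)

```text
time: 3.2
tool_pos: [0.4959, -0.2071, 0.2789]
tool_rot: [0.119, 0.993, 0.0, 0.0]
ft_force: [-0.3, 0.4, -0.2]
finger_gap: 0.0918
grasp_force: 0.0
```

```bash
python3 - <<'E'
from h import *
import cv2
d=shot("wrist","pics/w3"); 
M=dict(K=d["K"] if "K" in d else d["camera_matrix"],R=d["R"],t=d["t"])
p=proj([.4369,-.2196,.018],**M)[0];print(p)
u,v=p.astype(int);u0=max(0,min(640-160,u-80));v0=max(0,min(360,v-60));print(u0,v0)
cv2.imwrite("pics/w3b.png",cv2.resize(d["image"][v0:v0+120,u0:u0+160],None,fx=4,fy=4,interpolation=cv2.INTER_CUBIC))
E
```

```text
[292.81384826 152.69583587]
212 92
```

View pics/w3b.png

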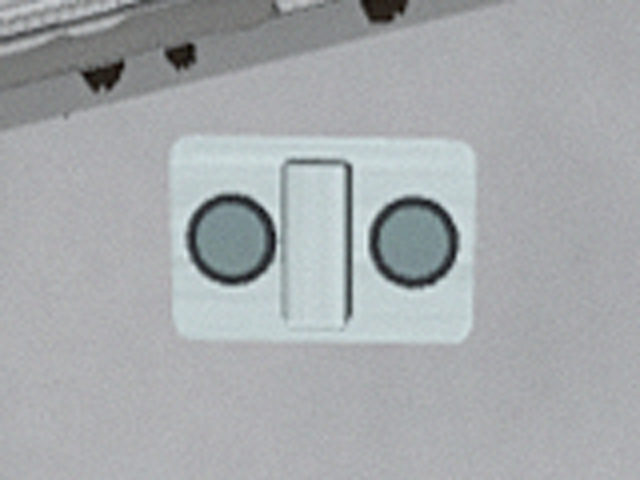

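The wrist crop shows the windows at about (231,239) and (414,242), with the rib between them, nearly aligned with the fingers.

```bash
python3 - <<'E'
from h import *
from plant import env
w=np.load("pics/w3.npz");W=dict(K=w["K"],R=w["R"],t=w["t"])
a,b=[back((u/4+212-.4,v/4+92-.4),.018,**W) for u,v in((231,239),(414,242))]
m=(a+b)/2;print(a,b,m,np.degrees(np.arctan2(*(b-a)[[1,0]])))
o=env.get_obs();T=Ro.from_quat(o["tool_rot"]).as_matrix();print(o["tool_pos"],np.degrees(np.arctan2(T[1,1],T[0,1])))
print(T.T@(np.r_[m[:2],.0435]-o["tool_pos"])*1e3,T.round(4).tolist())
E
```

```text
[ 0.43057218 -0.24043149  0.018     ] [ 0.44126916 -0.19937533  0.018     ] [ 0.43592067 -0.21990341  0.018     ] 75.39652314879035
[ 0.49615745 -0.20638687  0.27891868] 76.39372950358417
[ 55.35843657 -27.54163783 235.39333366] [[-0.9719, 0.2352, 0.0002], [0.2352, 0.9719, 0.001], [0.0, 0.001, -1.0]]
```

>>> move_arm(
  deltas=[
    [91.8, [11, -5.5, 20], [0, 0, 0.8]],
    [91.8, [11, -5.5, 30], [0, 0, 0]],
    [91.8, [11, -5.5, 40], [0, 0, 0]],
    [91.8, [11, -5.5, 40], [0, 0, 0]],
    [91.8, [11, -5.5, 40], [0, 0, 0]],
    [91.8, [0, 0, 25], [0, 0, 0]],
    [91.8, [0, 0, 10], [0, 0, 0]],
    [91.8, [0, 0, 0], [0, 0, 0]],
    [91.8, [0, 0, 0], [0, 0, 0]],
    [91.8, [0, 0, 0], [0, 0, 0]],
  ],
)

```text
time: 4.08
tool_pos: [0.4386, -0.2214, 0.0761]
tool_rot: [0.126, 0.992, -0.0, 0.002]
ft_force: [-0.6, -0.4, -0.9]
finger_gap: 0.0919
grasp_force: 0.0
```

>>> move_arm(
  deltas=[
    [91.8, [3, 0.8, 12], [0, 0, 0]],
    [91.8, [0, 0, 12], [0, 0, 0]],
    [91.8, [0, 0, 8], [0, 0, 0]],
    [91.8, [0, 0, 0], [0, 0, 0]],
    [91.8, [0, 0, 0], [0, 0, 0]],
    [91.8, [0, 0, 0], [0, 0, 0]],
  ],
)

```text
time: 4.58
tool_pos: [0.4346, -0.2203, 0.0432]
tool_rot: [0.126, 0.992, -0.0, 0.001]
ft_force: [-0.4, -0.6, -0.4]
finger_gap: 0.0917
grasp_force: 0.0
```

>>> move_arm(
  deltas=[
    [8, [-1, 0, 0], [0, 0, 0]],
    [8, [0, 0, 0], [0, 0, 0]],
    [8, [0, 0, 0], [0, 0, 0]],
    [8, [0, 0, 0], [0, 0, 0]],
    [8, [0, 0, 0], [0, 0, 0]],
    [8, [0, 0, 0], [0, 0, 0]],
    [8, [0, 0, 0], [0, 0, 0]],
    [8, [0, 0, 0], [0, 0, 0]],
    [8, [0, 0, 0], [0, 0, 0]],
    [8, [0, 0, 0], [0, 0, 0]],
    [8, [0, 0, 0], [0, 0, 0]],
    [8, [0, 0, 0], [0, 0, 0]],
  ],
  newtons=25,
)

```text
time: 5.58
tool_pos: [0.4347, -0.2202, 0.0422]
tool_rot: [0.127, 0.992, 0.0, -0.0]
ft_force: [-0.2, -0.7, -0.2]
finger_gap: 0.0166
grasp_force: 0.5
```

>>> move_arm(
  deltas=[
    [8, [0, 0, 0], [0, 0, 0]],
    [8, [0, 0, 0], [0, 0, 0]],
    [8, [0, 0, -10], [0, 0, 0]],
    [8, [0, 0, -25], [0, 0, 0]],
    [8, [0, 0, -30], [0, 0, 0]],
    [8, [0, 0, -30], [0, 0, 0]],
    [8, [0, 0, -30], [0, 0, 0]],
    [8, [0, 0, -25], [0, 0, 0]],
    [8, [0, 0, 0], [0, 0, 0]],
    [8, [0, 0, 0], [0, 0, 0]],
    [8, [0, 0, 0], [0, 0, 0]],
  ],
)

```text
time: 6.5
tool_pos: [0.4339, -0.22, 0.1919]
tool_rot: [0.127, 0.992, 0.0, -0.0]
ft_force: [0.7, -0.3, -2.4]
finger_gap: 0.0136
grasp_force: 25.0
```

```bash
cat >> h.py <<'E'
Pp=np.array([.5117,.2502,.0556]); Rp=plateR(-.1605)
def plan(xyz,flip=None):
    """tool shift / turn from the present pose to a TCP at plate xyz (mm) with tool z = -plate z, tool y = plate y"""
    from plant import env
    o=env.get_obs(); T=Ro.from_quat(o["tool_rot"]).as_matrix(); p=np.array(o["tool_pos"])
    G=np.column_stack([-Rp[:,0],Rp[:,1],-Rp[:,2]])
    print("t",o["time"],"world tgt",(Pp+Rp@(np.array(xyz)/1e3)).round(4),"plate now",(Rp.T@(p-Pp)*1e3).round(1))
    print("shift now-tool",(T.T@(Pp+Rp@(np.array(xyz)/1e3)-p)*1e3).round(1),"shift goal-tool",(G.T@(Pp+Rp@(np.array(xyz)/1e3)-p)*1e3).round(1),"turn deg",np.degrees(Ro.from_matrix(T.T@G).as_rotvec()).round(2))
    print("force plate",(Rp.T@np.array(o["ft_force"])).round(2),"gap",o["finger_gap"],o["grasp_force"])
E
python3 -c "
from h import *
plan([55,-85,100]);plan([55,-85,43])"
```

```text
t 6.5 world tgt [0.5137 0.1928 0.1858] plate now [  45.1 -493.6    1.6]
shift now-tool [ 26.4 419.5   6.2] shift goal-tool [ -9.9 408.6 -98.4] turn deg [ 13.83 -20.6   -2.66]
force plate [-0.11  0.5  -2.49] gap 0.013632340851000915 24.99969720840454
t 6.5 world tgt [0.5299 0.1753 0.134 ] plate now [  45.1 -493.6    1.6]
shift now-tool [  6.3 406.7  57.9] shift goal-tool [ -9.9 408.6 -41.4] turn deg [ 13.83 -20.6   -2.66]
force plate [-0.11  0.5  -2.49] gap 0.013632340851000915 24.99969720840454
```

>>> move_arm(
  deltas=[
    [8, [2, 20, -5], [0, 0, 0]],
    [8, [2, 35, -5], [0, 0, 0]],
    [8, [2, 40, -5], [0, 0, 0]],
    [8, [2, 40, -5], [0, 0, 0]],
    [8, [2, 40, -5], [0, 0, 0]],
    [8, [2, 40, -5], [0, 0, 0]],
    [8, [2, 40, -5], [0, 0, 0]],
    [8, [2, 40, -5], [0, 0, 0]],
    [8, [2, 40, 0], [0, 0, 0]],
    [8, [2, 40, 0], [0, 0, 0]],
    [8, [2, 25, 0], [0, 0, 0]],
    [8, [2, 20, 0], [0, 0, 0]],
  ],
)

```text
time: 7.5
tool_pos: [0.5155, 0.1956, 0.2301]
tool_rot: [0.125, 0.992, -0.0, -0.002]
ft_force: [0.7, 0.1, -1.6]
finger_gap: 0.0141
grasp_force: 25.0
```

>>> move_arm(
  deltas=[
    [8, [0, 0, 0], [3.46, -5.15, -0.67]],
    [8, [0, 0, 0], [3.46, -5.15, -0.67]],
    [8, [0, 0, 0], [3.46, -5.15, -0.67]],
    [8, [0, 0, 0], [3.46, -5.15, -0.67]],
    [8, [0, 0, 0], [0, 0, 0]],
    [8, [0, 0, 0], [0, 0, 0]],
    [8, [0, 0, 0], [0, 0, 0]],
  ],
)

```text
time: 8.08
tool_pos: [0.5167, 0.1914, 0.2312]
tool_rot: [0.101, 0.972, -0.141, 0.16]
ft_force: [-0.7, -0.4, -1.7]
finger_gap: 0.014
grasp_force: 25.0
```

```bash
python3 -c "
from h import *
plan([55,-85,55])"
```

```text
t 8.0833 world tgt [0.5265 0.1789 0.1449] plate now [ 73.5 -96.6 140. ]
shift now-tool [18.2 11.6 85. ] shift goal-tool [18.5 11.6 85. ] turn deg [-0.05 -0.18  0.01]
force plate [-1.18 -0.15 -1.42] gap 0.014015311611875983 24.999503195285797
```

>>> move_arm(
  deltas=[
    [8, [6, 4, 25], [0, 0, 0]],
    [8, [6, 4, 25], [0, 0, 0]],
    [8, [6, 4, 20], [0, 0, 0]],
    [8, [0, 0, 15], [0, 0, 0]],
    [8, [0, 0, 4], [0, 0, 0]],
    [8, [0, 0, 0], [0, 0, 0]],
    [8, [0, 0, 0], [0, 0, 0]],
    [8, [0, 0, 0], [0, 0, 0]],
  ],
)

```text
time: 8.75
tool_pos: [0.5296, 0.179, 0.1436]
tool_rot: [0.102, 0.971, -0.141, 0.162]
ft_force: [-0.8, -0.2, -1.4]
finger_gap: 0.0136
grasp_force: 25.0
```

```bash
python3 - <<'E'
from h import *
plan([55,-85,43])
import cv2
d=shot("scene","pics/s2"); e=shot("wrist","pics/w4")
M=dict(K=d["camera_matrix"],R=d["R"],t=d["t"])
p=proj(Pp+Rp@[.055,-.085,0.01],**M)[0];print(p)
u,v=p.astype(int)
a=cv2.resize(d["image"][v-50:v+50,u-66:u+66],(396,300),interpolation=cv2.INTER_CUBIC)
b=cv2.resize(e["image"],(400,300),interpolation=cv2.INTER_AREA)
cv2.imwrite("pics/c4.png",np.hstack([a,b]))
E
```

```text
t 8.75 world tgt [0.5299 0.1753 0.134 ] plate now [ 57.4 -83.9  52.9]
shift now-tool [ 2.4 -1.1  9.9] shift goal-tool [ 2.4 -1.1  9.9] turn deg [ 0.06  0.09 -0.12]
force plate [-1.16 -0.01 -1.16] gap 0.01358188333893889 24.99980717897415
[291.42035665 253.86062561]
```

View pics/c4.png

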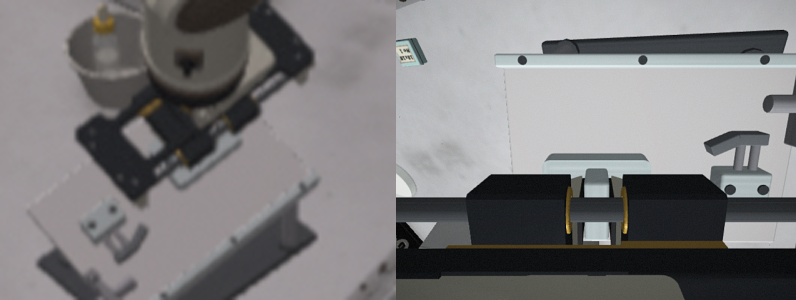

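The carrier is held parallel to the rail, just above the plate. Now I'll go down gently until it touches.

>>> move_arm(
  deltas=[
    [8, [2, -1, 3], [0, 0, 0]],
    [8, [0, 0, 3], [0, 0, 0]],
    [8, [0, 0, 1.5], [0, 0, 0]],
    [8, [0, 0, 0], [0, 0, 0]],
    [8, [0, 0, 0], [0, 0, 0]],
    [8, [0, 0, 0], [0, 0, 0]],
  ],
)

```text
time: 9.35
tool_pos: [0.5288, 0.1768, 0.1355]
tool_rot: [0.1, 0.971, -0.141, 0.162]
ft_force: [-1.1, 2.0, 1.6]
finger_gap: 0.0138
grasp_force: 25.0
```

>>> move_arm(
  deltas=[
    [8, [0, 0, 1], [0, 0, 0]],
    [8, [0, 0, 0.5], [0, 0, 0]],
    [8, [0, 0, 0], [0, 0, 0]],
    [8, [0, 0, 0], [0, 0, 0]],
  ],
)

```text
time: 9.68
tool_pos: [0.5297, 0.1774, 0.1351]
tool_rot: [0.1, 0.972, -0.14, 0.163]
ft_force: [-4.0, 3.3, 9.4]
finger_gap: 0.0137
grasp_force: 25.0
```

```bash
python3 -c "
from h import *
plan([55,-85,43])"
```

```text
t 9.6833 world tgt [0.5299 0.1753 0.134 ] plate now [ 54.9 -83.3  44.7]
shift now-tool [-0.1 -1.7  1.7] shift goal-tool [-0.1 -1.7  1.7] turn deg [0.16 0.17 0.03]
force plate [-1.   -0.16 10.71] gap 0.013720089899541444 25.018055140972137
```

>>> move_arm(
  deltas=[
    [8, [0, 0, -1], [0, 0, 0]],
    [8, [0, 0, 0], [0, 0, 0]],
    [8, [0, 0, 0], [0, 0, 0]],
    [91.8, [0, 0, 0], [0, 0, 0]],
    [91.8, [0, 0, 0], [0, 0, 0]],
    [91.8, [0, 0, -10], [0, 0, 0]],
    [91.8, [0, 0, -40], [0, 0, 0]],
    [91.8, [0, 0, -40], [0, 0, 0]],
    [91.8, [0, 0, -30], [0, 0, 0]],
    [91.8, [0, 0, 0], [0, 0, 0]],
    [91.8, [0, 0, 0], [0, 0, 0]],
    [91.8, [0, 0, 0], [0, 0, 0]],
  ],
)

```text
time: 10.68
tool_pos: [0.4942, 0.2119, 0.2434]
tool_rot: [0.101, 0.971, -0.142, 0.162]
ft_force: [-0.1, 0.2, -0.3]
finger_gap: 0.0693
grasp_force: 0.0
```

```bash
python3 - <<'E'
from h import *
plan([0,-130,100])
import cv2
e=shot("wrist","pics/w5"); d=shot("top","pics/t5")
cv2.imwrite("pics/c5.png",np.hstack([cv2.resize(e["image"],(400,300)),cv2.resize(d["image"][170:270,205:338],(400,300),interpolation=cv2.INTER_CUBIC)]))
E
```

```text
t 10.6833 world tgt [0.4518 0.1587 0.1779] plate now [ 53.8 -85.7 163.8]
shift now-tool [ 53.8 -44.2  63.8] shift goal-tool [ 53.8 -44.3  63.8] turn deg [-0.08  0.03 -0.  ]
force plate [-0.2   0.23 -0.15] gap 0.06928684303138286 0.0
```

View pics/c5.png

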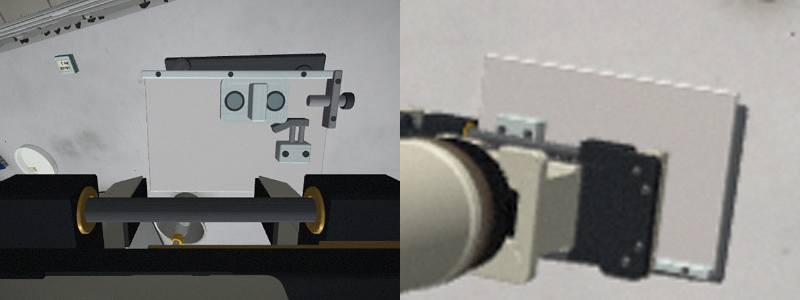

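The carrier slid to the low rail and stopped at the shoe (wrist view (253,100) at half scale). Next I'll close the fingers and come down behind its uphill end face.

>>> move_arm(
  deltas=[
    [0, [10, -5, 0], [0, 0, 0]],
    [0, [15, -7, 0], [0, 0, 0]],
    [0, [15, -7, 0], [0, 0, 0]],
    [0, [12, -6, 0], [0, 0, 0]],
    [0, [0, 0, 15], [0, 0, 0]],
    [0, [0, 0, 25], [0, 0, 0]],
    [0, [0, 0, 24], [0, 0, 0]],
    [0, [0, 0, 0], [0, 0, 0]],
    [0, [0, 0, 0], [0, 0, 0]],
    [0, [0, 0, 0], [0, 0, 0]],
    [0, [0, 0, 0], [0, 0, 0]],
    [0, [0, 0, 0], [0, 0, 0]],
  ],
  newtons=20,
)

```text
time: 11.78
tool_pos: [0.4588, 0.1783, 0.1747]
tool_rot: [0.1, 0.971, -0.141, 0.162]
ft_force: [0.3, 1.1, 0.5]
finger_gap: 0.0067
grasp_force: 0.0
```

```bash
python3 -c "
from h import *
plan([2,-110,26])"
```

```text
t 11.7833 world tgt [0.4796 0.1545 0.1065] plate now [   2.5 -109.2  101.2]
shift now-tool [ 0.6 -0.9 75.2] shift goal-tool [ 0.5 -0.8 75.2] turn deg [0.08 0.12 0.01]
force plate [0.31 1.03 0.71] gap 0.006673405598714221 0.0
```

>>> move_arm(
  deltas=[
    [0, [0, 0, 20], [0, 0, 0]],
    [0, [0, 0, 25], [0, 0, 0]],
    [0, [0, 0, 17], [0, 0, 0]],
    [0, [0, 0, 10], [0, 0, 0]],
    [0, [0, 0, 0], [0, 0, 0]],
    [0, [0, 0, 0], [0, 0, 0]],
    [0, [0, 0, 0], [0, 0, 0]],
    [0, [0, 0, 0], [0, 0, 0]],
  ],
)

```text
time: 12.45
tool_pos: [0.4795, 0.1563, 0.1095]
tool_rot: [0.1, 0.971, -0.141, 0.163]
ft_force: [-0.6, -1.2, 0.7]
finger_gap: 0.0005
grasp_force: 0.0
```

```bash
python3 - <<'E'
from h import *
plan([2,-100,28.5])
import cv2
d=shot("wrist","pics/w6"); e=d["image"]; f=shot("scene","pics/s6")
M=dict(K=f["camera_matrix"],R=f["R"],t=f["t"]);u,v=proj(Pp+Rp@[0,-.06,0.01],**M)[0].astype(int)
cv2.imwrite("pics/c6.png",np.hstack([cv2.resize(e,(400,300)),cv2.resize(f["image"][v-50:v+50,u-66:u+66],(396,300),interpolation=cv2.INTER_CUBIC)]))
E
```

```text
t 12.45 world tgt [0.4813 0.1647 0.1064] plate now [   2.7 -109.1   29.3]
shift now-tool [0.7 9.1 0.8] shift goal-tool [0.7 9.1 0.8] turn deg [0.09 0.13 0.01]
force plate [-0.16 -1.45  0.5 ] gap 0.0005026354767812355 0.0
```

View pics/c6.png

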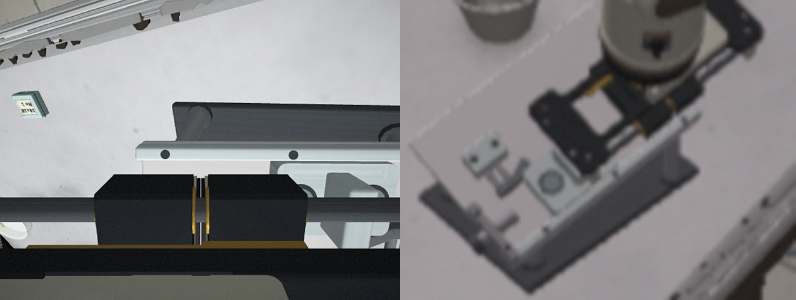

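>>> move_arm(
  deltas=[
    [0, [0, 5, 0], [0, 0, 0]],
    [0, [0, 5, 0], [0, 0, 0]],
    [0, [0, 4, 0], [0, 0, 0]],
    [0, [0, 2, 0], [0, 0, 0]],
    [0, [0, 0, 0], [0, 0, 0]],
    [0, [0, 0, 0], [0, 0, 0]],
  ],
)

```text
time: 13.05
tool_pos: [0.4828, 0.1704, 0.1043]
tool_rot: [0.1, 0.971, -0.142, 0.162]
ft_force: [-0.2, 0.7, 0.1]
finger_gap: 0.0004
grasp_force: 0.0
```

>>> move_arm(
  deltas=[
    [0, [0, 1.5, 0], [0, 0, 0]],
    [0, [0, 1.5, 0], [0, 0, 0]],
    [0, [0, 1.5, 0], [0, 0, 0]],
    [0, [0, 1.5, 0], [0, 0, 0]],
    [0, [0, 0, 0], [0, 0, 0]],
    [0, [0, 0, 0], [0, 0, 0]],
  ],
)

```text
time: 13.55
tool_pos: [0.4844, 0.176, 0.103]
tool_rot: [0.1, 0.971, -0.141, 0.162]
ft_force: [0.9, 1.0, 0.1]
finger_gap: 0.0008
grasp_force: 0.0
```

```bash
python3 -c "
from h import *
plan([2,-80,28.5])"
```

```text
t 13.55 world tgt [0.4861 0.1835 0.1015] plate now [  2.  -87.8  28.1]
shift now-tool [ 0.   7.8 -0.4] shift goal-tool [ 0.   7.8 -0.4] turn deg [-0.01  0.05  0.02]
force plate [0.77 1.15 0.15] gap 0.0008182692345788697 0.0
```

>>> move_arm(
  deltas=[
    [0, [0, 1.5, 0], [0, 0, 0]],
    [0, [0, 1.5, 0], [0, 0, 0]],
    [0, [0, 1.5, 0], [0, 0, 0]],
    [0, [0, 0, 0], [0, 0, 0]],
    [0, [0, 0, 0], [0, 0, 0]],
  ],
)

```text
time: 13.97
tool_pos: [0.4854, 0.1802, 0.1019]
tool_rot: [0.101, 0.971, -0.141, 0.162]
ft_force: [-0.2, -0.1, 0.1]
finger_gap: 0.0006
grasp_force: 0.0
```

>>> move_arm(
  deltas=[
    [0, [0, 1.5, 0], [0, 0, 0]],
    [0, [0, 1.5, 0], [0, 0, 0]],
    [0, [0, 0, 0], [0, 0, 0]],
    [0, [0, 0, 0], [0, 0, 0]],
  ],
)

```text
time: 14.3
tool_pos: [0.486, 0.1823, 0.1012]
tool_rot: [0.101, 0.971, -0.142, 0.162]
ft_force: [-2.1, -2.5, 0.8]
finger_gap: 0.0007
grasp_force: 1.2
```

>>> move_arm(
  deltas=[
    [0, [0, 1.5, 0], [0, 0, 0]],
    [0, [0, 1.5, 0], [0, 0, 0]],
    [0, [0, 0, 0], [0, 0, 0]],
    [0, [0, 0, 0], [0, 0, 0]],
  ],
)

```text
time: 14.63
tool_pos: [0.4867, 0.1848, 0.1004]
tool_rot: [0.101, 0.971, -0.142, 0.162]
ft_force: [-0.9, -5.0, 2.3]
finger_gap: 0.0004
grasp_force: 2.8
```

>>> move_arm(
  deltas=[
    [0, [0, 1.5, 0], [0, 0, 0]],
    [0, [0, 1.5, 0], [0, 0, 0]],
    [0, [0, 0, 0], [0, 0, 0]],
    [0, [0, 0, 0], [0, 0, 0]],
  ],
)

```text
time: 14.97
tool_pos: [0.4874, 0.1876, 0.0997]
tool_rot: [0.101, 0.971, -0.142, 0.162]
ft_force: [-1.6, -5.3, 3.2]
finger_gap: 0.0002
grasp_force: 2.8
```

```bash
python3 -c "
from h import *
plan([2,-80,28.5])"
```

```text
t 14.9667 world tgt [0.4861 0.1835 0.1015] plate now [  2.  -75.3  27.7]
shift now-tool [-0.  -4.7 -0.8] shift goal-tool [-0.  -4.7 -0.8] turn deg [-0.11  0.03 -0.  ]
force plate [ 0.42 -6.15  1.72] gap 0.00021456348382567722 2.8170893189962953
```

>>> move_arm(
  deltas=[
    [0, [0, 1.5, 0], [0, 0, 0]],
    [0, [0, 1.5, 0], [0, 0, 0]],
    [0, [0, 1.5, 0], [0, 0, 0]],
    [0, [0, 0, 0], [0, 0, 0]],
    [0, [0, 0, 0], [0, 0, 0]],
  ],
)

```text
time: 15.38
tool_pos: [0.4889, 0.1937, 0.0987]
tool_rot: [0.1, 0.972, -0.141, 0.162]
ft_force: [0.0, -2.1, -0.9]
finger_gap: 0.0004
grasp_force: 0.8
```

>>> move_arm(
  deltas=[
    [0, [0, 1.5, 0], [0, 0, 0]],
    [0, [0, 1.5, 0], [0, 0, 0]],
    [0, [0, 1.5, 0], [0, 0, 0]],
    [0, [0, 0, 0], [0, 0, 0]],
    [0, [0, 0, 0], [0, 0, 0]],
  ],
)

```text
time: 15.8
tool_pos: [0.4898, 0.1978, 0.0975]
tool_rot: [0.1, 0.972, -0.141, 0.162]
ft_force: [-0.8, -0.9, 1.2]
finger_gap: 0.0
grasp_force: 0.4
```

```bash
python3 -c "
from h import *
plan([2,-58,28.5])"
```

```text
t 15.8 world tgt [0.4914 0.2041 0.0962] plate now [  1.9 -64.6  28.2]
shift now-tool [-0.1  6.6 -0.3] shift goal-tool [-0.1  6.6 -0.3] turn deg [0.06 0.05 0.04]
force plate [-0.23 -1.35  1.  ] gap 4.890599278173732e-05 0.36624206120905
```

>>> move_arm(
  deltas=[
    [0, [0, 1, 0], [0, 0, 0]],
    [0, [0, 1, 0], [0, 0, 0]],
    [0, [0, 1, 0], [0, 0, 0]],
    [0, [0, 0, 0], [0, 0, 0]],
    [0, [0, 0, 0], [0, 0, 0]],
  ],
)

```text
time: 16.22
tool_pos: [0.4905, 0.2, 0.0968]
tool_rot: [0.101, 0.971, -0.141, 0.162]
ft_force: [-1.0, -1.8, 0.4]
finger_gap: 0.0005
grasp_force: 0.8
```

>>> move_arm(
  deltas=[
    [0, [0, 0.8, 0], [0, 0, 0]],
    [0, [0, 0.8, 0], [0, 0, 0]],
    [0, [0, 0, 0], [0, 0, 0]],
    [0, [0, 0, 0], [0, 0, 0]],
  ],
)

```text
time: 16.55
tool_pos: [0.4909, 0.2014, 0.0964]
tool_rot: [0.1, 0.971, -0.141, 0.162]
ft_force: [-0.8, -1.1, 0.6]
finger_gap: 0.0003
grasp_force: 0.9
```

>>> move_arm(
  deltas=[
    [0, [0, 0.8, 0], [0, 0, 0]],
    [0, [0, 0, 0], [0, 0, 0]],
    [0, [0, 0, 0], [0, 0, 0]],
  ],
)

```text
time: 16.8
tool_pos: [0.4911, 0.2022, 0.0962]
tool_rot: [0.101, 0.971, -0.141, 0.162]
ft_force: [-1.0, -2.2, 0.0]
finger_gap: 0.0003
grasp_force: 0.9
```

```bash
python3 -c "
from h import *
plan([2,-58,28.5])"
```

```text
t 16.8 world tgt [0.4914 0.2041 0.0962] plate now [  2. -60.  28.]
shift now-tool [-0.   2.  -0.5] shift goal-tool [-0.   2.  -0.5] turn deg [-0.01  0.04  0.02]
force plate [-0.61 -2.35 -0.37] gap 0.0002667756523983309 0.9209271124564111
```

>>> move_arm(
  deltas=[
    [0, [0, 0.7, 0], [0, 0, 0]],
    [0, [0, 0.7, 0], [0, 0, 0]],
    [0, [0, 0, 0], [0, 0, 0]],
    [0, [0, 0, 0], [0, 0, 0]],
  ],
)

```text
time: 17.13
tool_pos: [0.4914, 0.2036, 0.0959]
tool_rot: [0.1, 0.971, -0.141, 0.162]
ft_force: [-1.3, -0.4, 0.2]
finger_gap: 0.0002
grasp_force: 0.9
```

>>> move_arm(
  deltas=[
    [0, [0, 0.7, 0], [0, 0, 0]],
    [0, [0, 0, 0], [0, 0, 0]],
    [0, [0, 0, 0], [0, 0, 0]],
  ],
)

```text
time: 17.38
tool_pos: [0.4916, 0.2041, 0.0957]
tool_rot: [0.101, 0.971, -0.141, 0.162]
ft_force: [0.0, -2.2, 0.7]
finger_gap: 0.0008
grasp_force: 0.9
```

>>> move_arm(
  deltas=[
    [0, [0, 0.7, 0], [0, 0, 0]],
    [0, [0, 0, 0], [0, 0, 0]],
    [0, [0, 0, 0], [0, 0, 0]],
  ],
)

```text
time: 17.63
tool_pos: [0.4917, 0.2043, 0.0956]
tool_rot: [0.101, 0.971, -0.142, 0.162]
ft_force: [-2.0, -2.8, 1.5]
finger_gap: 0.0002
grasp_force: 1.9
```

>>> move_arm(
  deltas=[
    [0, [0, 0.7, 0], [0, 0, 0]],
    [0, [0, 0, 0], [0, 0, 0]],
    [0, [0, 0, 0], [0, 0, 0]],
  ],
)

```text
time: 17.88
tool_pos: [0.4917, 0.2043, 0.0955]
tool_rot: [0.101, 0.971, -0.142, 0.162]
ft_force: [-2.0, -4.9, 1.5]
finger_gap: 0.0003
grasp_force: 2.8
```

The carrier has stopped moving while the force keeps rising, so it is against the screw. I'll ramp up to about 11–12 N.

>>> move_arm(
  deltas=[
    [0, [0, 0.7, 0], [0, 0, 0]],
    [0, [0, 0.6, 0], [0, 0, 0]],
    [0, [0, 0, 0], [0, 0, 0]],
    [0, [0, 0, 0], [0, 0, 0]],
  ],
)

```text
time: 18.22
tool_pos: [0.4919, 0.2042, 0.0952]
tool_rot: [0.101, 0.971, -0.143, 0.161]
ft_force: [-3.8, -6.4, 4.4]
finger_gap: 0.0002
grasp_force: 4.1
```

```bash
python3 -c "
from h import *
plan([2,-58,28.5])"
```

```text
t 18.2167 world tgt [0.4914 0.2041 0.0962] plate now [  2.1 -57.6  27.5]
shift now-tool [ 0.1 -0.4 -1. ] shift goal-tool [ 0.1 -0.4 -1. ] turn deg [-0.27  0.02 -0.04]
force plate [-1.03 -8.03  3.13] gap 0.00015701087032993693 4.06052403151989
```

>>> move_arm(
  deltas=[
    [0, [0, 0.5, 0], [0, 0, 0]],
    [0, [0, 0.5, 0], [0, 0, 0]],
    [0, [0, 0, 0], [0, 0, 0]],
    [0, [0, 0, 0], [0, 0, 0]],
    [0, [0, 0, 0], [0, 0, 0]],
  ],
)

```text
time: 18.63
tool_pos: [0.492, 0.2042, 0.095]
tool_rot: [0.102, 0.971, -0.144, 0.161]
ft_force: [-3.1, -7.8, 5.4]
finger_gap: 0.0004
grasp_force: 5.0
```

>>> move_arm(
  deltas=[
    [0, [0, 0, 0], [0, 0, 0]],
    [0, [0, 0, 0], [0, 0, 0]],
    [0, [0, 0, 0], [0, 0, 0]],
    [0, [0, 0, 0], [0, 0, 0]],
    [0, [0, 0, 0], [0, 0, 0]],
    [0, [0, 0, 0], [0, 0, 0]],
    [0, [0, 0, 0], [0, 0, 0]],
  ],
)

```text
time: 19.22
tool_pos: [0.492, 0.2042, 0.095]
tool_rot: [0.102, 0.971, -0.144, 0.161]
ft_force: [-3.9, -7.8, 6.1]
finger_gap: 0.0006
grasp_force: 5.0
```

```bash
python3 -c "
from h import *
plan([2,-58,28.5])"
```

```text
t 19.2167 world tgt [0.4914 0.2041 0.0962] plate now [  2.1 -57.5  27.3]
shift now-tool [ 0.1 -0.5 -1.2] shift goal-tool [ 0.1 -0.5 -1.2] turn deg [-0.37  0.01 -0.07]
force plate [-0.35 -9.73  4.3 ] gap 0.0006131476923438663 5.002448317827657
```

>>> move_arm(
  deltas=[
    [0, [0, 0.6, -0.3], [0, 0, 0]],
    [0, [0, 0, 0], [0, 0, 0]],
    [0, [0, 0, 0], [0, 0, 0]],
    [0, [0, 0, 0], [0, 0, 0]],
    [0, [0, 0, 0], [0, 0, 0]],
    [0, [0, 0, 0], [0, 0, 0]],
    [0, [0, 0, 0], [0, 0, 0]],
    [0, [0, 0, 0], [0, 0, 0]],
    [0, [0, 0, 0], [0, 0, 0]],
    [0, [0, 0, 0], [0, 0, 0]],
    [0, [0, 0, 0], [0, 0, 0]],
    [0, [0, 0, 0], [0, 0, 0]],
  ],
)

```text
time: 20.22
tool_pos: [0.492, 0.2042, 0.095]
tool_rot: [0.102, 0.971, -0.145, 0.161]
ft_force: [-5.3, -8.7, 5.4]
finger_gap: 0.0004
grasp_force: 5.3
```

>>> move_arm(
  deltas=[
    [0, [0, 0, 0], [0, 0, 0]],
    [0, [0, 0, 0], [0, 0, 0]],
    [0, [0, 0, 0], [0, 0, 0]],
    [0, [0, 0, 0], [0, 0, 0]],
    [0, [0, 0, 0], [0, 0, 0]],
  ],
)

```text
time: 20.63
tool_pos: [0.492, 0.2042, 0.095]
tool_rot: [0.102, 0.971, -0.145, 0.161]
ft_force: [-3.8, -9.5, 5.8]
finger_gap: 0.0004
grasp_force: 5.3
```

The push is steady at about 11 N. Now I'll back off, lift away and look.

>>> move_arm(
  deltas=[
    [0, [0, -2, 0], [0, 0, 0]],
    [0, [0, -3, 0], [0, 0, 0]],
    [0, [0, -5, 0], [0, 0, 0]],
    [0, [0, -10, 0], [0, 0, 0]],
    [0, [0, -15, 0], [0, 0, 0]],
    [0, [0, -5, -15], [0, 0, 0]],
    [0, [0, 0, -40], [0, 0, 0]],
    [0, [0, 0, -40], [0, 0, 0]],
    [0, [-35, 0, -20], [0, 0, 0]],
    [0, [-35, 0, 0], [0, 0, 0]],
    [0, [-35, 0, 0], [0, 0, 0]],
    [0, [0, 0, 0], [0, 0, 0]],
  ],
)

```text
time: 21.63
tool_pos: [0.5544, 0.1882, 0.2497]
tool_rot: [0.104, 0.971, -0.14, 0.166]
ft_force: [0.4, -0.5, 0.5]
finger_gap: 0.0007
grasp_force: 0.0
```

```bash
python3 - <<'E'
from h import *
plan([0,0,0])
import cv2
d=shot("wrist","pics/w7"); e=d["image"]; f=shot("top","pics/t7")
M=dict(K=d["camera_matrix"],R=d["R"],t=d["t"])
P=Pp+Rp@[0,-.006,.02]; print(proj(P,**M)); u,v=proj(P,**M)[0].astype(int)
u0=min(max(u-120,0),400);v0=min(max(v-80,0),300);c=e[v0:v0+180,u0:u0+240];print(u0,v0)
cv2.imwrite("pics/c7.png",np.hstack([cv2.resize(c,(480,360),interpolation=cv2.INTER_CUBIC),cv2.resize(f["image"][170:260,205:285],(320,360),interpolation=cv2.INTER_CUBIC)]))
E
```

```text
t 21.6333 world tgt [0.5117 0.2502 0.0556] plate now [115.3 -94.9 145. ]
shift now-tool [117.2  93.7 144.3] shift goal-tool [115.3  94.9 145. ] turn deg [ 0.13  0.47 -0.44]
force plate [ 0.62 -0.53  0.2 ] gap 0.0007498118173446583 0.0
[[474.28436756  48.11048924]]
354 0
```

View pics/c7.png

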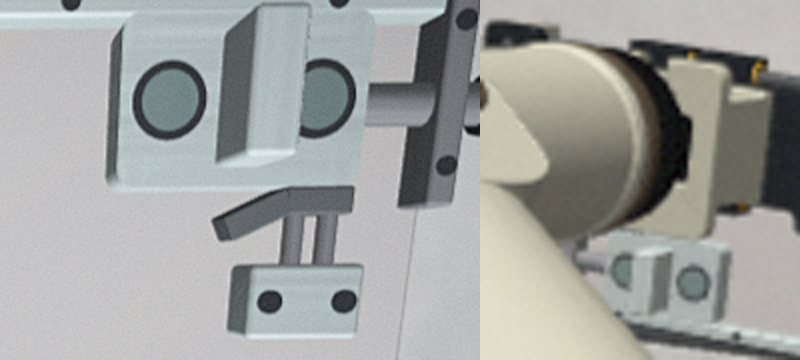

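The carrier is against the screw tip, flush along the low rail and past the shoe ramp. The robot is clear, so I'll hand in.

```bash
python3 -c "
from plant import env
print(env.sign_off())"
```

```text
the job is handed in; nothing more can be done
None
```

The carrier slid down to the shoe on its own, was pushed past it until it met the screw, was held there at about 10–11 N for over a second, and was left seated; the job is handed in at about 22 s on the robot clock.

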